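# Demagnetise a bearing: slide it to the work disc and set the selector

## Robot

A 6-joint arm with a two-finger parallel gripper is mounted at the origin on the work surface. World frame = base frame: x ahead of the robot, y to its left, z up, the work surface at z = 0. Lengths are in mm, angles in degrees, forces in N, time in s.
With the tool pointing down it reaches from about 300 to 850 mm from the base axis. Payload 4.2 kg.
Tool frame: the origin (TCP) lies midway between the tips of the shut fingers; the grasp point (between the pads) lies env.hold_point_z behind it (env.hold_point_z is the distance from the TCP to the grasp point, in mm); z points along the fingers, y is the line along which they close (so a half turn about z gives the same grasp; the last joint's range is limited). The gripper opens to 91 mm and grips with 3 to 60 N. Pads are 32 mm wide; open, the fingers measure 118 mm over their backs; the gripper's body (76 mm by 178 mm) begins 60 mm behind the grasp point.
Start: joints at [-66.062, 18.312, 89.639, -0, 72.044, -1.146], TCP at [243.775, -520.785, 213.976] pointing down, gripper open.
Joint ranges: [-177.97, 177.97], [-48.28, 115.42], [12.27, 149.76], [-77.06, 257.06], [2.81, 150.46], [-146.56, 146.56]. Speed limits (degrees/s): [147.25, 147.25, 180, 180, 180, 180].

## Interface

Orientations are given as [roll, pitch, yaw] about the fixed x, y, z axes, in that order (R = Rz(yaw) Ry(pitch) Rx(roll)).
In Python, from workcell import env, viewer, spotter gives the robot as it stands.
- The arm moves only by the tool apply_moves, never from a script. Its arguments are lists of equal length, an entry for each row: "delta_pos": the shift along the world's x, y, z normalised to -1 to 1, where 1 is 120 mm, a list of three; "rot": the turn, a rotation vector about the world's x, y, z normalised to -1 to 1, where 1 is 1.5 rad, a list of three; "hand": the opening, from 0 (shut) to 1 (fully open). A call has 1 to 10 rows; each row is the pose to reach, as a shift and turn from the pose commanded when the call began; what a row does not reach only later rows make up. A row lasts 1/12 s, in which the tool goes at most 41.7 mm and 7.16 degrees, less where a joint would pass 70% of its speed; a pose out of reach is approached as far as the arm can. A call with a number of a shift or a turn outside -1 to 1 is refused whole. A call with a gripper value outside its range is refused whole. The fingers move at their own pace and stop on an object; "newtons" is the grip in N (left out, the last holds). Time passes only in rows, so rows that repeat a pose let the fingers close. It gives the time, the measured TCP pose, the force, the opening and the grip force at its end, in the units of the state.
- env.state(): the state, without advancing time (a new reading comes with each control period).
- viewer.grab_frame(name): name is "scene" or "top" or "wrist"; returns a dict with "pixels" (420x560x3 uint8, red, green, blue), "camera_matrix" (3x3 intrinsics, pixels), "k1" (the pictures are not rectified: a ray, as slopes to the right and down, at radius r is drawn at 1 + k1 r^2 times it, then the intrinsics apply), "R" (3x3) and "t" (3): a world point X has camera coordinates R X + t; the wrist camera has in their place "mount" (4x4, takes a point from camera to tool coordinates, whose origin is the TCP and whose axes are the flange's). Camera axes: x right, y down, z forward; pixel columns grow to the right and rows downward; lengths in mm; the calibration is good to about 2 mm. A picture is of the moment at which its call begins: read the wrist's pose just before it. There is no depth.
- env.job_done(): hands the job in; it is judged then, once.
Trained networks look in a picture, given as the dict that the camera call returned (one of the last four; its "shot" number tells which), for a name from the list of things; names that differ only in an ending like _2 or _b are one class to them, and where a whole thing is asked for, a point or a joint stands for the part that bears it (a point fixed in the world has none). Each returns a list of dicts, best first, with "score" (0 to 1); they miss things now and then, are a little off and sometimes report something else, mostly with a low value. They report only what shows in the picture. A call takes as long as a camera call.
- spotter.trace(picture, query): "mask" (420x560 bool, what is visible of it) and "box" ([centre column, centre row, width, height] in pixels, round what is visible of it).
- spotter.landmark_of(picture, query): "position" ([column, row] in pixels: a listed point, or the origin of a listed thing).
The state is a dict: "time_s": time; "qpos": joint angles; "qvel": joint speeds; "effort": joint torques, N m; "ee_pos": TCP position; "ee_rot": TCP orientation; "force": force on the tool from outside, world axes, zero at the start; "torque": the same for the moment, N m; "gripper_width": finger opening in mm; "gripper_force": force on a finger pad.
Only numpy, scipy, OpenCV 4.12 (cv2) and the standard library are available. Lean on these libraries where they do the work, as an engineer would, in place of code of your own. Each camera call takes 0.05 s, during which the arm holds its last target. There are 200 camera calls.

## Task

On the grey bench demagnetiser, slide the bearing along the top plate, without lifting or tipping it, from the white disc onto the yellow disc so that it lies fully inside the yellow. Then turn the selector knob clockwise, click by click, until its white pointer rests in the click at the red dot, and let go. Leave the blue bin, the oil can and the carton where they stand.

Things in the scene. Friction and masses are not known exactly. Their poses are not given: they have to be found in the camera images.
- machine: Bench demagnetiser fixed to the table: a grey box 200 mm (its x) by 440 mm (its y, from -230 to +210 mm) and 60 mm high with a flat top. Origin on the table under the middle of the plate; z up. The two discs lie along its y axis at y = 0 and y = +145 mm; the selector's axis is at x = 0, y = -155 mm
- bearing: Steel ball bearing lying flat on the machine's top: outer diameter 90 mm, open bore 50 mm, 20 mm high, ring wall 20 mm thick radially, about 0.46 kg. Origin at the centre of its underside, z up along its axis. It starts on the white disc, up to about 14 mm off its centre
- work_disc: Yellow disc printed flat on the machine's top (60 mm above the table), diameter 108 mm, where the bearing must end. Origin at its centre. It may be at either of the two places
- park_disc: White disc of the same size at the other place, where the bearing starts. Origin at its centre
- red_dot: Red dot, diameter 11 mm, on the black dial face; marks the wanted click. Origin at its centre, 44 mm from the selector's axis. The other seven clicks have white dots
- selector_grip (a point): Point on the selector's vertical axis, 30 mm above the machine's top (90 mm above the table), at mid-height of its grip. The knob is a grey bar 46 mm long, 14 mm wide, from 6 to 40 mm above the top, on a round black skirt of 48 mm diameter and 8 mm high. The point's x axis runs along the bar towards the end with the white pointer
- selector_pointer (a point): Point where the pointer points: 44 mm from the axis, on the circle of dots, at the height of the machine's top. It turns with the knob
- selector (a joint): Angle of the selector: 0 at the first click, growing clockwise seen from above; eight clicks 0.628 rad (36 degrees) apart, end stops at 0 and 4.40. A sprung detent (about 0.16 N m) pulls it into the nearest click. It starts at the first or second click; the red dot is at one of the fifth to eighth clicks
- seal_bin: Blue plastic bin of rubber seals, 180 x 120 x 75 mm with a card at one end (to 105 mm). Origin at the centre of its underside. Bystander
- oil_can: Yellow labelled oil can, diameter 60 mm, 160 mm high. Origin at the centre of its underside. Bystander
- carton: White and blue carton, 100 x 100 x 45 mm. Origin at the centre of its underside. Bystander

How it is judged (in metres and radians):
On the way, in this order (a step that is already met when the one before it is completed fails the run):
1. the bearing lies flat and fully inside the yellow disc (horizontal distance between bearing and work_disc below 0.009 m and angle between bearing's own z axis and vertical below 0.05 rad and height (world z) of bearing below 0.063 m and linear speed of bearing below 0.02 m/s), for 0.2 s.
2. the selector's pointer is at the red dot (horizontal distance between selector_pointer and red_dot below 0.006 m), for 0.2 s.
At the end, for the whole second after the job is handed in: The bearing lies flat on the machine's top, at rest, its centre within 9 mm of the yellow disc's centre (fully inside it); the selector rests with its pointer within 6 mm of the red dot's centre (about 8 degrees), that is in the red dot's click (all of step 1 and horizontal distance between selector_pointer and red_dot below 0.006 m and velocity of joint selector between -0.1 and 0.1 rad/s); the robot touches nothing.
It fails at once if the bearing is lifted more than 6 mm off the machine's top (height (world z) of bearing above 0.066 m).
It fails at once if the bearing is tipped more than 0.2 rad (angle between bearing's own z axis and vertical above 0.2 rad).
It fails at once if the seal bin is moved more than 20 mm (distance of seal_bin from where it was at the start of the episode above 0.02 m).
It fails at once if the oil can is moved more than 20 mm (distance of oil_can from where it was at the start of the episode above 0.02 m).
It fails at once if the carton is moved more than 20 mm (distance of carton from where it was at the start of the episode above 0.02 m).
It also fails if it takes over 72 s, if anything falls off the work surface, if the arm or the gripper's body presses on something with over 40 N, if the wrist force passes 120 N, or if a joint passes its speed limit or range.

## Working session

There is one attempt and no reset: what is moved stays moved. The work goes in short steps, Python scripts to look and compute and a tool call to move; the robot and the scene stay as the last step left them, time stands still between calls to the robot, and variables do not carry over. Pictures are saved under pics/ and viewed, at most 10 in all, crops included, and the job is handed in when it is done.

Besides the shell and the picture viewer there is one more tool, called as name(argument=value, ...) on one line, values as JSON. apply_moves: Moves the arm, as the interface text tells. Its arguments: {"type":"object","properties":{"delta_pos":{"type":"array"},"rot":{"type":"array"},"hand":{"type":"array"},"newtons":{"type":"number"}},"required":["delta_pos","rot","hand"]}

```bash
mkdir -p pics; cat > h.py <<'E'
import numpy as np, cv2
from workcell import env, viewer, spotter
from scipy.spatial.transform import Rotation as Ro
def pose(s):
    return Ro.from_euler('xyz',s['ee_rot'],degrees=True).as_matrix(), np.array(s['ee_pos'])
def grab(n):
    s=env.state(); p=viewer.grab_frame(n); 
    if n=='wrist':
        R,t=pose(s); M=np.array(p['mount']); T=np.eye(4);T[:3,:3]=R;T[:3,3]=t
        W=T@M; p['cw']=(W[:3,:3],W[:3,3])
    else:
        R=np.array(p['R']);p['cw']=(R.T,-R.T@np.array(p['t']))
    return p
def w(p,px,z):
    K=np.array(p['camera_matrix']);k=p['k1']
    a=cv2.undistortPoints(np.array(px,float).reshape(-1,1,2),K,np.array([k,0,0,0.]),None).reshape(-1,2) 
    R,c=p['cw']; out=[]
    for u in a:
        d=R@np.array([u[0],u[1],1]); out.append(c+d*(z-c[2])/d[2])
    return np.array(out)
def orig(p): return {k:v for k,v in p.items() if k!='cw'}
def lm(p,q,z):
    r=spotter.landmark_of(orig(p),q)
    return [(round(x['score'],2),np.round(x['position'],1).tolist(),np.round(w(p,x['position'],z)[0],1).tolist()) for x in r[:2]]
def save(p,n): cv2.imwrite('pics/'+n,p['pixels'][:,:,::-1])
E
python3 - <<'E'
from h import *
print(env.state(), env.hold_point_z)
for c in ['top','scene']:
    p=grab(c); save(p,c+'0.png')
    print(c,p['k1'],p['cw'][1])
    for q,z in [('machine',0),('bearing',60),('work_disc',60),('park_disc',60),('red_dot',60),('selector_grip',90),('selector_pointer',60),('seal_bin',0),('oil_can',0),('carton',0)]:
        print(q,lm(p,q,z))
E
```

```text
{'time_s': 0.0, 'qpos': array([-6.60610971e+01,  1.83505562e+01,  8.97047060e+01, -1.52925200e-03,
        7.20419168e+01, -1.14553057e+00]), 'qvel': array([ 0.02096426, -0.01456064, -0.03920508, -0.03584536,  0.21127867,
       -0.00623357]), 'effort': array([ 5.23183062e-04, -4.12460268e+01, -2.31975782e+01,  7.26906513e-02,
        4.56985726e-02, -1.45488543e-04]), 'ee_pos': array([ 243.57397537, -520.32916931,  213.14265487]), 'ee_rot': array([-1.79902811e+02, -4.89140732e-04,  2.50849058e+01]), 'force': array([ 0.01594744, -0.6106141 , -0.52832737]), 'torque': array([-0.00108454, -0.0416537 , -0.01334253]), 'gripper_force': 0.0, 'gripper_width': 91.18315978512295} 18.8
top -0.06924705121615636 [ 431.51588418   13.96431743 1263.40352938]
machine []
bearing [(0.68, [261.4, 209.1], [587.3, 42.6, 60.0]), (0.63, [432.8, 272.5], [420.1, -406.4, 60.0])]
work_disc []
park_disc [(0.95, [261.0, 214.0], [574.4, 43.6, 60.0])]
red_dot []
selector_grip [(0.84, [323.0, 216.4], [564.7, -115.3, 90.0])]
selector_pointer [(0.52, [308.3, 215.5], [570.5, -80.0, 60.0])]
seal_bin [(0.59, [105.9, 236.
[... 160 characters left out ...]
2 [1223.92501219 -429.44607828 1066.57187159]
machine [(0.81, [281.9, 228.6], [580.6, 24.9, 0.0])]
bearing [(0.65, [289.8, 211.5], [572.4, 58.6, 60.0])]
work_disc [(0.98, [321.6, 195.9], [572.5, 186.9, 60.0])]
park_disc [(0.8, [283.7, 211.5], [562.1, 41.8, 60.0])]
red_dot []
selector_grip [(0.58, [239.8, 229.0], [569.0, -122.9, 90.0])]
selector_pointer [(0.49, [255.3, 228.7], [573.3, -71.7, 60.0]), (0.19, [131.4, 255.0], [464.2, -431.9, 60.0])]
seal_bin [(0.81, [369.6, 168.4], [517.7, 460.9, 0.0]), (0.43, [282.3, 213.2], [526.3, 61.7, 0.0])]
oil_can [(0.65, [164.5, 311.5], [650.6, -418.3, 0.0]), (0.5, [322.5, 199.1], [547.4, 217.4, 0.0])]
carton [(0.83, [129.9, 253.9], [412.5, -434.6, 0.0])]
```

View pics/top0.png

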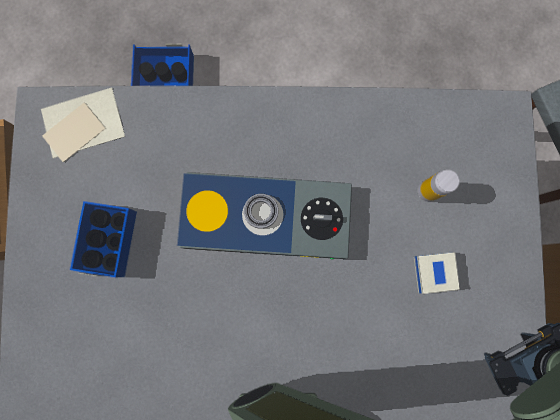

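View pics/scene0.png

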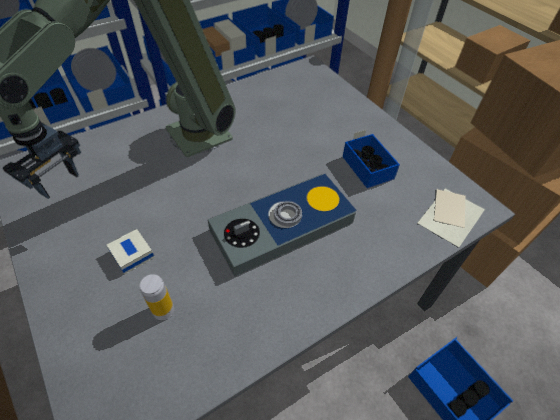

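The top view shows the yellow disc at (207,211), the bearing on the white disc at (262,212), the knob at (323,217) with its pointer apparently to the left, and the red dot at (335,230). The scene view agrees. I'll move the wrist camera over the machine.

apply_moves(delta_pos=[[0, 0.3, 0.6], [0.2, 0.6, 1], [0.4, 0.9, 1], [0.4, 1, 1], [0.4, 1, 1], [0.4, 1, 1]], rot=[[0, 0, 0], [0, 0, 0], [0, 0, 0], [0, 0, 0], [0, 0, 0], [0, 0, 0]], hand=[0, 0, 0, 0, 0, 0], newtons=10)

```text
time_s: 1.6
ee_pos: [293.4, -398.8, 337.1]
ee_rot: [179.7, -0.1, 25.3]
force: [0.5, -0.4, -0.5]
gripper_width: 53.7
gripper_force: 0.0
```

apply_moves(delta_pos=[[0.5, 1, 0.2], [0.5, 1, 0.2], [0.5, 1, 0.2], [0.5, 1, 0.2]], rot=[[0, 0, 0], [0, 0, 0], [0, 0, 0], [0, 0, 0]], hand=[0, 0, 0, 0])

```text
time_s: 1.93
ee_pos: [353.2, -277.8, 358.6]
ee_rot: [-180.0, -0.1, 25.3]
force: [-1.2, -0.8, -0.7]
gripper_width: 27.8
gripper_force: 0.0
```

apply_moves(delta_pos=[[0.6, 1, 0], [0.6, 1, 0], [0.6, 1, 0], [0.6, 1, 0]], rot=[[0, 0, 0], [0, 0, 0], [0, 0, 0], [0, 0, 0]], hand=[0, 0, 0, 0])

```text
time_s: 2.27
ee_pos: [425.5, -158.1, 357.1]
ee_rot: [-179.9, -0.0, 25.3]
force: [0.5, -0.3, -0.0]
gripper_width: 1.4
gripper_force: 0.0
```

apply_moves(delta_pos=[[0.5, 1, 0], [0.5, 1, 0], [0.5, 1, 0], [0.5, 1, 0], [0.5, 1, 0]], rot=[[0, 0, 0], [0, 0, 0], [0, 0, 0], [0, 0, 0], [0, 0, 0]], hand=[0, 0, 0, 0, 0])

```text
time_s: 2.68
ee_pos: [484.9, -39.6, 356.6]
ee_rot: [-180.0, 0.1, 25.3]
force: [0.7, -0.2, 0.0]
gripper_width: 0.9
gripper_force: 0.0
```

```bash
python3 - <<'E'
from h import *
p=grab('wrist'); save(p,'w0.png'); print(p['mount'],p['cw'][1]); s=env.state(); print(s['time_s'],s['ee_pos'],s['ee_rot'],s['qpos'],s['gripper_width'])
for q,z in [('bearing',60),('work_disc',60),('park_disc',60),('red_dot',60),('selector_grip',90),('selector_pointer',60)]: print(q,lm(p,q,z))
E
```

```text
[[-1.11640312e-03 -9.64478932e-01 -2.64157422e-01  7.48390954e+01]
 [ 9.99999173e-01 -9.08025682e-04 -9.10936197e-04 -9.34769897e-02]
 [ 6.38717047e-04 -2.64158221e-01  9.64479148e-01 -1.71633512e+02]
 [ 0.00000000e+00  0.00000000e+00  0.00000000e+00  1.00000000e+00]] [552.84930251  -7.53166739 528.12930273]
2.7333 [484.08337345 -41.16120716 356.92845083] [1.79985211e+02 1.38081956e-01 2.51822359e+01] [-6.15812455e+00  6.80166401e+00  8.45934898e+01 -8.44714046e-02
  8.87150906e+01  5.86615971e+01] 0.6506109557135556
bearing []
work_disc [(0.96, [152.1, 36.6], [580.2, 188.3, 60.0])]
park_disc [(0.68, [253.5, 91.3], [574.2, 42.5, 60.0])]
red_dot [(0.59, [365.2, 179.9], [533.4, -149.3, 60.0])]
selector_grip [(0.59, [358.1, 151.9], [562.9, -114.0, 90.0])]
selector_pointer [(0.83, [322.8, 137.5], [559.9, -68.0, 60.0])]
```

View pics/w0.png

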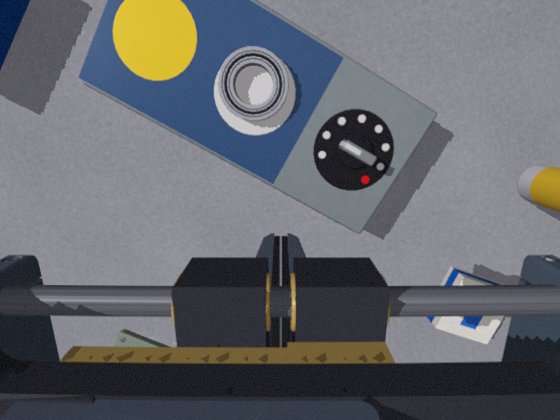

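The wrist view shows the yellow disc at (155,36), the bearing at (253,85) and the knob at (357,150). The pointer faces the second dot at (326,135), and the red dot at (365,180) is the eighth, so the turn is six clicks (216°). Next I'll locate everything precisely.

```bash
cat >> h.py <<'E'
from scipy.optimize import least_squares
def circ(P):
    f=lambda v: np.hypot(P[:,0]-v[0],P[:,1]-v[1])-v[2]
    r=least_squares(f,[*P.mean(0)[:2],40],loss='soft_l1',f_scale=1.); return r.x, np.std(r.fun)
def outl(m):
    c=max(cv2.findContours(m.astype(np.uint8),cv2.RETR_EXTERNAL,cv2.CHAIN_APPROX_NONE)[0],key=cv2.contourArea).reshape(-1,2)
    return c[(c[:,0]>2)&(c[:,0]<557)&(c[:,1]>2)&(c[:,1]<417)]
def hsvm(p,lo,hi): return cv2.inRange(cv2.cvtColor(p['pixels'],cv2.COLOR_RGB2HSV),lo,hi)>0
def yellow(p,near=(575,190)):
    m=hsvm(p,(20,150,120),(32,255,255)); n,l,s,c=cv2.connectedComponentsWithStats(m.astype(np.uint8))
    i=1+np.argmax(s[1:,4]); return circ(w(p,outl(l==i),60))
E
python3 - <<'E'
from h import *
for c in ['wrist','top']:
    p=grab(c); print(c,'Y',yellow(p))
    for q,zs in [('bearing',(80,70)),('park_disc',(60,))]:
        r=spotter.trace(orig(p),q)
        for x in r[:2]:
            o=outl(x['mask'])
            print(q,x['score'],x['box'],[circ(w(p,o,z)) for z in zs])
    m=hsvm(p,(0,150,100),(6,255,255)); n,l,s,cc=cv2.connectedComponentsWithStats(m.astype(np.uint8))
    print('red',[(s[i,4],w(p,cc[i],60)[0].round(1)) for i in range(1,n) if s[i,4]>8])
    r=spotter.trace(orig(p),'selector')
    m=hsvm(p,(0,0,0),(179,255,50)); n,l,s,cc=cv2.connectedComponentsWithStats(m.astype(np.uint8))
    for i in range(1,n):
        W=w(p,cc[i],60)[0]
        if s[i,4]>500 and abs(W[0]-562)<40 and abs(W[1]+112)<40: print('dial',s[i],circ(w(p,outl(l==i),60)))
E
```

```text
wrist Y (array([582.78629256, 186.1739911 ,  53.15077823]), np.float64(0.3889065174477694))
bearing 0.7 [251.5, 80.8, 70.0, 72.7] [(array([581.4536801 ,  45.27616555,  44.4686585 ]), np.float64(0.5079209912940587)), (array([582.12874568,  46.51442107,  45.45711445]), np.float64(0.5192270771345582))]
bearing 0.29 [256.1, 115.0, 356.8, 228.4] [(array([ 5.49220190e+02, -2.65759631e-01,  1.63949450e+02]), np.float64(49.608191743050504)), (array([ 5.49176140e+02, -3.82122481e-02,  1.67594683e+02]), np.float64(50.7109217337809))]
park_disc 0.67 [253.0, 97.8, 86.4, 72.8] [(array([572.93248963,  40.90955206,  52.34865616]), np.float64(6.721213472953523))]
red [(np.int32(31), array([ 533.8, -148.9,   60. ]))]
dial [ 312  108   80   80 3881] (array([ 562.32433512, -114.33290298,   54.27823235]), np.float64(0.39592000711933706))
top Y (array([583.33514873, 185.12864157,  52.85359144]), np.float64(0.7688869607530829))
bearing 0.66 [260.8, 212.1, 32.6, 32.7] [(array([580.24521908,  49.74312429,  38.21432294]), np.float64(8.08037480022641)), (array([581.50123308,  50.04608266,  38.54048443]), np.float64(8.14879281075683))]
park_disc 0.86 [253.5, 219.4, 29.3, 30.9] [(array([583.47355524,  44.04155751,  20.9106204 ]), np.float64(1.0703021704807196))]
red []
```

apply_moves(delta_pos=[[0.2, 0.2, -0.2], [0.4, 0.4, -0.5], [0.6, 0.6, -0.8], [0.81, 0.73, -1], [0.81, 0.73, -1], [0.81, 0.73, -1], [0.81, 0.73, -1], [0.81, 0.73, -1], [0.81, 0.73, -1], [0.81, 0.73, -1]], rot=[[0, 0, 0.08], [0, 0, 0.16], [0, 0, 0.24], [0, 0, 0.32], [0, 0, 0.4], [0, 0, 0.48], [0, 0, 0.56], [0, 0, 0.64], [0, 0, 0.71], [0, 0, 0.71]], hand=[0, 0, 0, 0, 0, 0, 0, 0, 0, 0])

```text
time_s: 4.27
ee_pos: [581.0, 47.0, 237.8]
ee_rot: [-180.0, 0.0, 86.2]
force: [0.5, 0.3, -0.1]
gripper_width: 0.6
gripper_force: 0.0
```

```bash
python3 - <<'E'
from h import *
p=grab('wrist'); save(p,'w1.png'); s=env.state(); print(s['time_s'],s['ee_pos'],s['ee_rot'],s['qpos'],s['gripper_width'],s['force'])
for x in spotter.trace(orig(p),'bearing')[:1]: print(x['score'],x['box'],[circ(w(p,outl(x['mask']),z)) for z in (80,70)])
print(yellow(p))
E
```

```text
4.3167 [581.0189553   46.92087681 237.85694889] [-1.79996996e+02  3.42251414e-03  8.59897675e+01] [ 3.48825999e+00  1.82574990e+01  8.62400431e+01 -3.09985424e-03
  7.55058831e+01  7.49926852e+00] 0.4453608256009683 [ 0.5861882   0.625575   -0.09717173]
0.89 [281.9, 198.2, 87.5, 86.7] [(array([580.8658636 ,  46.66339129,  44.06470123]), np.float64(2.543563389516327)), (array([580.70515122,  44.37567851,  45.40864805]), np.float64(2.6237834291929487))]
(array([582.3659466 , 185.62587575,  53.47016933]), np.float64(0.2573025720776229))
```

View pics/w1.png

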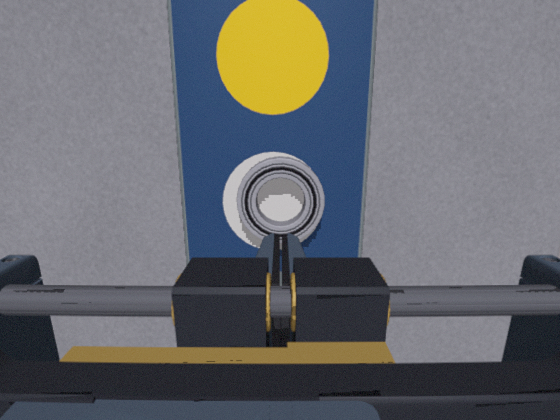

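The view shows the bearing centred at (280,200) and the shut fingers directly above it. I'll lower them into the bore.

apply_moves(delta_pos=[[0, 0, -0.3], [0, 0, -0.6], [0, 0, -0.9], [0, 0, -1], [0, 0, -1], [0, 0, -1]], rot=[[0, 0, 0], [0, 0, 0], [0, 0, 0], [0, 0, 0], [0, 0, 0], [0, 0, 0]], hand=[0, 0, 0, 0, 0, 0])

```text
time_s: 4.87
ee_pos: [581.1, 46.8, 117.8]
ee_rot: [-180.0, 0.0, 86.0]
force: [0.2, -0.2, 0.6]
gripper_width: 0.3
gripper_force: 0.0
```

apply_moves(delta_pos=[[0, 0, -0.08], [0, 0, -0.16], [0, 0, -0.24], [0, 0, -0.3], [0, 0, -0.34], [0, 0, -0.34]], rot=[[0, 0, 0], [0, 0, 0], [0, 0, 0], [0, 0, 0], [0, 0, 0], [0, 0, 0]], hand=[0, 0, 0, 0, 0, 0])

```text
time_s: 5.37
ee_pos: [580.1, 46.8, 75.8]
ee_rot: [-179.9, 0.0, 86.1]
force: [-0.1, -0.1, -0.2]
gripper_width: 0.7
gripper_force: 0.0
```

Inside the bore by 4 mm so far. I'll go down to 66 mm, then open gently against the bore.

apply_moves(delta_pos=[[0, 0, -0.03], [0, 0, -0.06], [0, 0, -0.08], [0, 0, -0.08]], rot=[[0, 0, 0], [0, 0, 0], [0, 0, 0], [0, 0, 0]], hand=[0, 0, 0, 0])

```text
time_s: 5.7
ee_pos: [580.7, 46.8, 67.1]
ee_rot: [-180.0, 0.0, 86.1]
force: [0.4, 0.3, -0.1]
gripper_width: 0.4
gripper_force: 0.0
```

apply_moves(delta_pos=[[0, 0, 0], [0, 0, 0], [0, 0, 0], [0, 0, 0], [0, 0, 0]], rot=[[0, 0, 0], [0, 0, 0], [0, 0, 0], [0, 0, 0], [0, 0, 0]], hand=[0.05, 0.08, 0.1, 0.12, 0.12], newtons=5)

```text
time_s: 6.12
ee_pos: [581.1, 46.8, 67.7]
ee_rot: [180.0, -0.0, 86.1]
force: [0.5, -0.2, -0.8]
gripper_width: 10.8
gripper_force: 0.0
```

apply_moves(delta_pos=[[0, 0.04, 0], [0.01, 0.1, 0], [0.01, 0.2, 0], [0.01, 0.3, 0], [0.01, 0.4, 0], [0.01, 0.5, 0], [0.01, 0.6, 0], [0.01, 0.7, 0], [0.01, 0.75, 0], [0.01, 0.75, 0]], rot=[[0, 0, 0], [0, 0, 0], [0, 0, 0], [0, 0, 0], [0, 0, 0], [0, 0, 0], [0, 0, 0], [0, 0, 0], [0, 0, 0], [0, 0, 0]], hand=[0.12, 0.12, 0.12, 0.12, 0.12, 0.12, 0.12, 0.12, 0.12, 0.12])

```text
time_s: 6.95
ee_pos: [582.1, 138.9, 67.5]
ee_rot: [180.0, -0.1, 86.2]
force: [-0.4, -0.4, 0.1]
gripper_width: 11.4
gripper_force: 0.0
```

apply_moves(delta_pos=[[0, 0.08, 0], [0, 0.16, 0], [0, 0.24, 0], [0, 0.3, 0], [0, 0.35, 0], [0.01, 0.38, 0], [0.01, 0.41, 0], [0.01, 0.41, 0], [0.01, 0.41, 0]], rot=[[0, 0, 0], [0, 0, 0], [0, 0, 0], [0, 0, 0], [0, 0, 0], [0, 0, 0], [0, 0, 0], [0, 0, 0], [0, 0, 0]], hand=[0.12, 0.12, 0.12, 0.12, 0.12, 0.12, 0.12, 0.12, 0.12])

```text
time_s: 7.7
ee_pos: [583.5, 186.4, 67.6]
ee_rot: [180.0, -0.0, 86.1]
force: [-0.6, -0.8, 0.4]
gripper_width: 10.7
gripper_force: 0.0
```

```bash
python3 - <<'E'
from h import *
s=env.state(); print(s['time_s'],s['ee_pos'],s['force'],s['gripper_width'])
for c in ['wrist','top','scene']:
    p=grab(c); save(p,c+'2.png')
    for x in spotter.trace(orig(p),'bearing')[:1]: print(c,x['score'],x['box'],[circ(w(p,outl(x['mask']),z)) for z in (80,70)])
    print(yellow(p))
E
```

```text
7.7 [583.47758846 186.44165392  67.61228147] [-0.61489353 -0.81175006  0.37444752] 10.727819198227088
wrist 0.63 [280.1, 267.4, 164.5, 159.4] [(array([583.70709915, 195.07293931,  36.47384402]), np.float64(9.220335055490212)), (array([583.40210732, 190.90164372,  38.81505655]), np.float64(9.797166656491665))]
(array([582.21256831, 184.99249996,  52.14171685]), np.float64(4.370856251949433))
top 0.43 [221.6, 207.5, 10.4, 20.6] [(array([587.89238356, 147.62095042,  14.02599342]), np.float64(5.907550539683953)), (array([589.21101665, 148.75256312,  14.14401641]), np.float64(5.957749679468565))]
(array([ 642.29835066, -404.38023293,   23.90431092]), np.float64(6.698093767490812))
scene 0.8 [324.8, 196.2, 29.0, 23.8] [(array([594.15795625, 171.52451883,  41.74745067]), np.float64(11.432147972265295)), (array([587.77880734, 177.61897873,  42.17489938]), np.float64(11.54848714479579))]
(array([ 659.80019254, -406.23622982,   18.89894869]), np.float64(5.544962034747645))
```

View pics/wrist2.png

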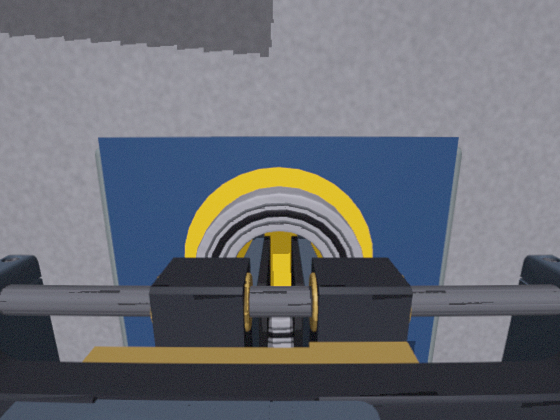

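The bearing sits on the yellow disc around (280,265), with the fingers in its bore. I'll close the fingers, lift out and check from higher up.

apply_moves(delta_pos=[[0, 0, 0], [0, 0, 0], [0, 0, 0], [0, 0, 0.1], [0, 0, 0.3], [0, 0, 0.6], [0, 0, 0.9], [0, 0, 1], [0, 0, 1]], rot=[[0, 0, 0], [0, 0, 0], [0, 0, 0], [0, 0, 0], [0, 0, 0], [0, 0, 0], [0, 0, 0], [0, 0, 0], [0, 0, 0]], hand=[0.02, 0.02, 0.02, 0.02, 0.02, 0.02, 0.02, 0.02, 0.02])

```text
time_s: 8.75
ee_pos: [585.6, 186.7, 192.1]
ee_rot: [179.5, -0.2, 86.1]
force: [0.8, 0.3, -0.4]
gripper_width: 1.7
gripper_force: 0.0
```

apply_moves(delta_pos=[[0, -0.3, 0.2], [0, -0.6, 0.4], [0, -0.9, 0.6], [0, -1, 0.7], [0, -1, 0.7], [0, -1, 0.7]], rot=[[0, 0, 0], [0, 0, 0], [0, 0, 0], [0, 0, 0], [0, 0, 0], [0, 0, 0]], hand=[0.2, 0.5, 0.5, 0.5, 0.5, 0.5])

```text
time_s: 9.25
ee_pos: [583.2, 65.4, 270.9]
ee_rot: [-180.0, -0.0, 86.0]
force: [-0.5, -0.2, -0.8]
gripper_width: 39.1
gripper_force: 0.0
```

```bash
python3 - <<'E'
from h import *
s=env.state(); print(s['time_s'],s['ee_pos'],s['force'],s['gripper_width'])
for c in ['wrist','top']:
    p=grab(c); save(p,c+'3.png')
    for x in spotter.trace(orig(p),'bearing')[:1]: print(c,x['score'],x['box'],[circ(w(p,outl(x['mask']),z)) for z in (80,70)])
    print(yellow(p))
E
```

```text
9.25 [583.18631376  65.42186579 270.8527451 ] [-0.49964096 -0.2312086  -0.80373773] 39.08452854766892
wrist 0.76 [273.0, 77.9, 82.3, 93.0] [(array([582.85715778, 184.22687832,  43.74426135]), np.float64(0.5300947378307611)), (array([582.69761552, 185.44798665,  44.95080352]), np.float64(0.5447266723780857))]
(array([582.29912478, 185.56764839,  53.41039975]), np.float64(0.2965164406682676))
top 0.8 [208.2, 208.6, 38.3, 31.3] [(array([578.96191401, 205.83703077,  57.23115354]), np.float64(7.266823206847589)), (array([580.20293364, 207.46557658,  57.72505757]), np.float64(7.328220288098061))]
(array([ 642.51664677, -403.25614727,   23.11113692]), np.float64(6.452661692514187))
```

View pics/wrist3.png

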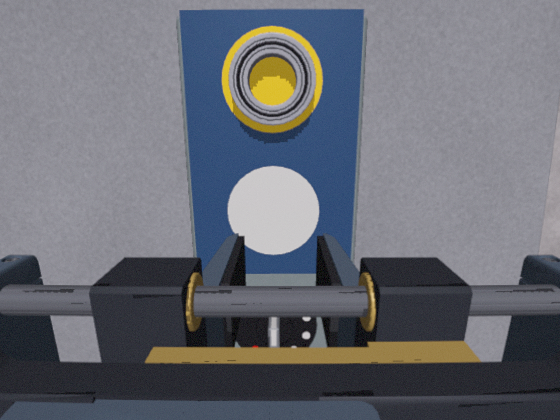

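The bearing at (273,78) lies well inside the yellow disc, about 1.5 mm off centre. On to the knob.

apply_moves(delta_pos=[[-0.04, -0.3, 0], [-0.08, -0.6, 0], [-0.12, -0.9, 0], [-0.17, -1, 0], [-0.17, -1, 0]], rot=[[0, 0, 0], [0, 0, 0], [0, 0, 0], [0, 0, 0], [0, 0, 0]], hand=[0.5, 0.5, 0.5, 0.5, 0.5])

```text
time_s: 9.87
ee_pos: [561.8, -55.6, 270.6]
ee_rot: [-179.9, 0.0, 86.0]
force: [0.4, 0.8, -0.5]
gripper_width: 45.5
gripper_force: 0.0
```

apply_moves(delta_pos=[[0, -0.25, -0.2], [0, -0.5, -0.4], [0, -0.5, -0.7], [0, -0.5, -1], [0, -0.5, -1], [0, -0.5, -1]], rot=[[0, 0, 0], [0, 0, 0], [0, 0, 0], [0, 0, 0], [0, 0, 0], [0, 0, 0]], hand=[0.5, 0.5, 0.5, 0.5, 0.5, 0.5])

```text
time_s: 10.37
ee_pos: [562.2, -112.3, 150.0]
ee_rot: [-179.7, -0.1, 86.2]
force: [1.5, 0.1, 1.1]
gripper_width: 45.7
gripper_force: 0.0
```

apply_moves(delta_pos=[[0, 0, -0.2], [0, 0, -0.4], [0, 0, -0.55], [0, 0, -0.62], [0, 0, -0.62], [0, 0, -0.62]], rot=[[0, 0, 0], [0, 0, 0], [0, 0, 0], [0, 0, 0], [0, 0, 0], [0, 0, 0]], hand=[0.5, 0.5, 0.5, 0.5, 0.5, 0.5])

```text
time_s: 10.87
ee_pos: [564.6, -113.6, 79.0]
ee_rot: [179.8, 0.0, 86.2]
force: [0.5, -0.6, 0.9]
gripper_width: 45.8
gripper_force: 0.0
```

apply_moves(delta_pos=[[0, 0, 0], [0, 0, 0], [0, 0, 0], [0, 0, 0], [0, 0, 0], [0, 0, 0], [0, 0, 0], [0, 0, 0]], rot=[[0, 0, 0], [0, 0, 0], [0, 0, 0], [0, 0, 0], [0, 0, 0], [0, 0, 0], [0, 0, 0], [0, 0, 0]], hand=[0.3, 0.2, 0.1, 0.05, 0.05, 0.05, 0.05, 0.05], newtons=20)

```text
time_s: 11.53
ee_pos: [562.3, -114.0, 77.5]
ee_rot: [-179.9, 0.0, 86.1]
force: [-3.0, -0.1, 5.7]
gripper_width: 14.1
gripper_force: 20.0
```

apply_moves(delta_pos=[[0, 0, 0], [0, 0, 0], [0, 0, 0], [0, 0, 0], [0, 0, 0], [0, 0, 0], [0, 0, 0], [0, 0, 0], [0, 0, 0], [0, 0, 0]], rot=[[0, 0, -0.05], [0, 0, -0.1], [0, 0, -0.16], [0, 0, -0.22], [0, 0, -0.28], [0, 0, -0.35], [0, 0, -0.42], [0, 0, -0.49], [0, 0, -0.56], [0, 0, -0.63]], hand=[0.05, 0.05, 0.05, 0.05, 0.05, 0.05, 0.05, 0.05, 0.05, 0.05])

```text
time_s: 12.37
ee_pos: [562.6, -114.2, 77.6]
ee_rot: [180.0, 0.0, 31.7]
force: [-3.1, -0.9, 5.2]
gripper_width: 14.2
gripper_force: 20.0
```

apply_moves(delta_pos=[[0, 0, 0], [0, 0, 0], [0, 0, 0], [0, 0, 0], [0, 0, 0], [0, 0, 0], [0, 0, 0], [0, 0, 0], [0, 0, 0], [0, 0, 0]], rot=[[0, 0, -0.07], [0, 0, -0.14], [0, 0, -0.21], [0, 0, -0.28], [0, 0, -0.35], [0, 0, -0.42], [0, 0, -0.49], [0, 0, -0.56], [0, 0, -0.63], [0, 0, -0.63]], hand=[0.05, 0.05, 0.05, 0.05, 0.05, 0.05, 0.05, 0.05, 0.05, 0.05])

```text
time_s: 13.2
ee_pos: [562.7, -114.7, 77.6]
ee_rot: [179.9, -0.0, -22.3]
force: [-2.8, -2.2, 5.2]
gripper_width: 13.7
gripper_force: 20.0
```

```bash
python3 - <<'E'
from h import *
s=env.state(); print(s['time_s'],s['ee_pos'],s['ee_rot'],s['force'],s['torque'],s['gripper_width'],s['qpos'])
E
```

```text
13.2 [ 562.70370218 -114.72383915   77.57286173] [ 1.79918403e+02 -7.35914310e-03 -2.22526113e+01] [-2.75397382 -2.23365446  5.2241423 ] [-0.42444968  0.69301835  0.03838026] 13.697552253324416 [-1.26231913e+01  2.49892185e+01  1.00651428e+02 -1.00495349e-01
  5.43657884e+01  9.96879793e+01]
```

apply_moves(delta_pos=[[0, 0, 0], [0, 0, 0], [0, 0, 0], [0, 0, 0], [0, 0, 0.15], [0, 0, 0.35], [0, 0, 0.5], [0, 0, 0.5]], rot=[[0, 0, 0], [0, 0, 0], [0, 0, 0], [0, 0, 0], [0, 0, 0], [0, 0, 0], [0, 0, 0], [0, 0, 0]], hand=[0.3, 0.4, 0.5, 0.5, 0.5, 0.5, 0.5, 0.5])

```text
time_s: 13.87
ee_pos: [565.7, -114.4, 140.9]
ee_rot: [-179.9, -0.5, -22.1]
force: [-0.1, -0.5, 0.5]
gripper_width: 45.5
gripper_force: 0.0
```

apply_moves(delta_pos=[[0, 0, 0], [0, 0, 0], [0, 0, 0], [0, 0, 0], [0, 0, 0], [0, 0, 0], [0, 0, 0], [0, 0, 0], [0, 0, 0], [0, 0, 0]], rot=[[0, 0, 0.07], [0, 0, 0.14], [0, 0, 0.21], [0, 0, 0.28], [0, 0, 0.35], [0, 0, 0.42], [0, 0, 0.49], [0, 0, 0.56], [0, 0, 0.63], [0, 0, 0.7]], hand=[0.5, 0.5, 0.5, 0.5, 0.5, 0.5, 0.5, 0.5, 0.5, 0.5])

```text
time_s: 14.7
ee_pos: [562.6, -113.7, 136.0]
ee_rot: [-179.9, 0.0, 38.3]
force: [0.1, 0.4, -0.0]
gripper_width: 45.7
gripper_force: 0.0
```

apply_moves(delta_pos=[[0, 0, 0], [0, 0, 0], [0, 0, 0], [0, 0, 0], [0, 0, 0], [0, 0, 0], [0, 0, 0], [0, 0, 0], [0, 0, 0], [0, 0, 0]], rot=[[0, 0, 0.07], [0, 0, 0.14], [0, 0, 0.21], [0, 0, 0.28], [0, 0, 0.35], [0, 0, 0.42], [0, 0, 0.49], [0, 0, 0.56], [0, 0, 0.63], [0, 0, 0.7]], hand=[0.5, 0.5, 0.5, 0.5, 0.5, 0.5, 0.5, 0.5, 0.5, 0.5])

```text
time_s: 15.53
ee_pos: [562.6, -113.7, 136.0]
ee_rot: [-179.9, -0.0, 98.5]
force: [1.5, 0.5, -0.3]
gripper_width: 45.6
gripper_force: 0.0
```

apply_moves(delta_pos=[[0, 0, 0], [0, 0, 0], [0, 0, 0], [0, 0, 0], [0, 0, 0], [0, 0, 0], [0, 0, 0], [0, 0, 0], [0, 0, 0], [0, 0, 0]], rot=[[0, 0, 0.07], [0, 0, 0.14], [0, 0, 0.21], [0, 0, 0.28], [0, 0, 0.35], [0, 0, 0.42], [0, 0, 0.49], [0, 0, 0.56], [0, 0, 0.63], [0, 0, 0.69]], hand=[0.5, 0.5, 0.5, 0.5, 0.5, 0.5, 0.5, 0.5, 0.5, 0.5])

```text
time_s: 16.37
ee_pos: [562.6, -113.7, 136.0]
ee_rot: [180.0, -0.1, 157.8]
force: [0.9, -0.3, -0.5]
gripper_width: 45.7
gripper_force: 0.0
```

```bash
python3 - <<'E'
from h import *
s=env.state(); print(s['time_s'],s['ee_pos'],s['ee_rot'],s['force'],s['gripper_width'],s['qpos'])
p=grab('top'); cv2.imwrite('pics/t4.png',cv2.resize(p['pixels'][160:270,170:370,::-1],None,fx=4,fy=4))
E
```

```text
16.3667 [ 562.60005578 -113.73567055  135.96023574] [ 1.79997436e+02 -8.32665343e-02  1.57756665e+02] [ 0.89248898 -0.30772902 -0.46985652] 45.65057559111109 [-1.25865992e+01  2.16569532e+01  9.64529405e+01  1.86863953e-02
  6.19717642e+01 -8.03520553e+01]
```

View pics/t4.png

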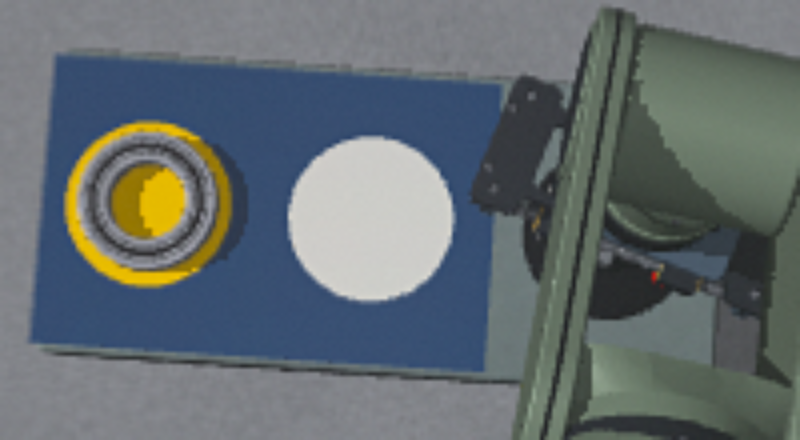

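The bearing at (147,203) is still inside the yellow disc, and the arm hides the knob. I'll go down, regrip and make the other three clicks.

apply_moves(delta_pos=[[0, -0.01, -0.2], [0, -0.01, -0.4], [0, -0.01, -0.49], [0, -0.01, -0.49], [0, -0.01, -0.49]], rot=[[0, 0, 0], [0, 0, 0], [0, 0, 0], [0, 0, 0], [0, 0, 0]], hand=[0.5, 0.5, 0.5, 0.5, 0.5])

```text
time_s: 16.83
ee_pos: [562.8, -115.1, 77.9]
ee_rot: [-180.0, -0.1, 157.4]
force: [-0.9, 0.9, 1.1]
gripper_width: 45.9
gripper_force: 0.0
```

apply_moves(delta_pos=[[0, 0, 0], [0, 0, 0], [0, 0, 0], [0, 0, 0], [0, 0, 0], [0, 0, 0], [0, 0, 0], [0, 0, 0]], rot=[[0, 0, 0], [0, 0, 0], [0, 0, 0], [0, 0, 0], [0, 0, 0], [0, 0, 0], [0, 0, 0], [0, 0, 0]], hand=[0.3, 0.2, 0.1, 0.05, 0.05, 0.05, 0.05, 0.05], newtons=20)

```text
time_s: 17.5
ee_pos: [563.4, -115.1, 79.0]
ee_rot: [180.0, 0.1, 157.4]
force: [-0.7, 1.3, 3.3]
gripper_width: 13.6
gripper_force: 20.0
```

apply_moves(delta_pos=[[0, 0, 0], [0, 0, 0], [0, 0, 0], [0, 0, 0], [0, 0, 0], [0, 0, 0], [0, 0, 0], [0, 0, 0], [0, 0, 0], [0, 0, 0]], rot=[[0, 0, -0.05], [0, 0, -0.1], [0, 0, -0.16], [0, 0, -0.22], [0, 0, -0.28], [0, 0, -0.35], [0, 0, -0.42], [0, 0, -0.49], [0, 0, -0.56], [0, 0, -0.63]], hand=[0.05, 0.05, 0.05, 0.05, 0.05, 0.05, 0.05, 0.05, 0.05, 0.05])

```text
time_s: 18.33
ee_pos: [562.5, -115.8, 79.0]
ee_rot: [-179.9, 0.1, 103.0]
force: [-2.6, -1.3, 5.2]
gripper_width: 13.9
gripper_force: 20.0
```

apply_moves(delta_pos=[[0, 0, 0], [0, 0, 0], [0, 0, 0], [0, 0, 0], [0, 0, 0], [0, 0, 0], [0, 0, 0], [0, 0, 0], [0, 0, 0], [0, 0, 0]], rot=[[0, 0, -0.07], [0, 0, -0.14], [0, 0, -0.21], [0, 0, -0.28], [0, 0, -0.35], [0, 0, -0.42], [0, 0, -0.49], [0, 0, -0.56], [0, 0, -0.62], [0, 0, -0.62]], hand=[0.05, 0.05, 0.05, 0.05, 0.05, 0.05, 0.05, 0.05, 0.05, 0.05])

```text
time_s: 19.17
ee_pos: [561.4, -115.6, 78.9]
ee_rot: [-179.9, 0.2, 49.9]
force: [-5.0, -0.3, 7.3]
gripper_width: 13.8
gripper_force: 20.0
```

```bash
python3 - <<'E'
from h import *
s=env.state(); print(s['time_s'],s['ee_pos'],s['ee_rot'],s['force'],s['torque'],s['gripper_width'])
E
```

```text
19.1667 [ 561.41059739 -115.55433858   78.90801033] [-1.79895067e+02  1.53951677e-01  4.99234567e+01] [-5.04772125 -0.27387712  7.31409533] [-0.06347662  0.81040088  0.36242715] 13.836193818351013
```

apply_moves(delta_pos=[[0, 0, 0], [0, 0, 0], [0, 0, 0], [0, 0, 0], [0, 0, 0.15], [0, 0, 0.4], [0, 0, 0.7], [0, 0, 1], [0, 0, 1]], rot=[[0, 0, 0], [0, 0, 0], [0, 0, 0], [0, 0, 0], [0, 0, 0], [0, 0, 0], [0, 0, 0], [0, 0, 0], [0, 0, 0]], hand=[0.3, 0.4, 0.5, 0.5, 0.5, 0.5, 0.5, 0.5, 0.5])

```text
time_s: 19.92
ee_pos: [567.1, -116.1, 205.8]
ee_rot: [179.3, -0.4, 50.0]
force: [0.3, -0.7, 0.3]
gripper_width: 45.8
gripper_force: 0.0
```

apply_moves(delta_pos=[[-0.2, -0.2, 0.3], [-0.4, -0.4, 0.6], [-0.6, -0.6, 0.8], [-0.8, -0.8, 1], [-0.8, -0.9, 1], [-0.8, -0.9, 1], [-0.8, -0.9, 1]], rot=[[0, 0, 0], [0, 0, 0], [0, 0, 0], [0, 0, 0], [0, 0, 0], [0, 0, 0], [0, 0, 0]], hand=[0.5, 0.5, 0.5, 0.5, 0.5, 0.5, 0.5])

```text
time_s: 20.5
ee_pos: [466.8, -223.9, 318.6]
ee_rot: [179.9, -0.0, 49.9]
force: [0.3, 0.2, -0.1]
gripper_width: 45.3
gripper_force: 0.0
```

```bash
python3 - <<'E'
from h import *
s=env.state(); print(s['time_s'],s['ee_pos'],s['force'])
p=grab('wrist'); save(p,'w5.png')
for q,z in [('red_dot',60),('selector_grip',90),('selector_pointer',60)]: print(q,lm(p,q,z))
for x in spotter.trace(orig(p),'bearing')[:1]: print(x['score'],circ(w(p,outl(x['mask']),75)))
print(yellow(p))
E
```

```text
20.5 [ 466.82498825 -223.86691636  318.61973009] [ 0.28784073  0.1574088  -0.07076793]
red_dot [(0.41, [284.0, 97.8], [538.6, -146.0, 60.0])]
selector_grip [(0.8, [284.2, 58.8], [563.7, -116.0, 90.0])]
selector_pointer []
(array([ 643.08633186, -406.71678932,   29.40147659]), np.float64(6.969332340113029))
```

View pics/w5.png

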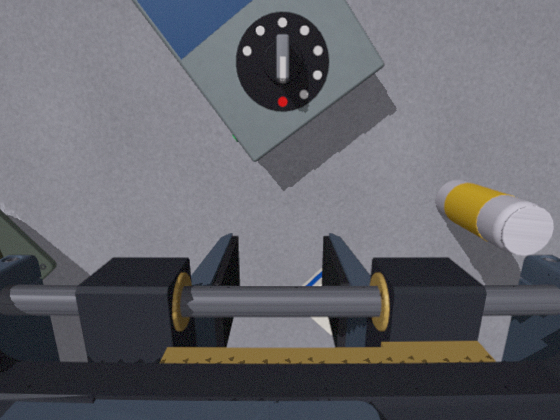

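The white pointer at (283,68) faces the red dot at (283,101). The last bearing check was good and nothing has touched it since, so I'll hand in.

```bash
python3 -c "
from workcell import env
print(env.job_done())"
```

```text
the job is handed in; nothing more can be done
None
```

I slid the bearing onto the yellow disc, about 1.5 mm off its centre, and turned the selector six clicks to the red dot and let go; the job is handed in at about 20.5 s of the 72 s, but no verdict came back.

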